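Lower the spool carrier on its ratchet winch

TASK

Bring the small spool on the lift down to the bench so that it can be changed: swing the keeper well aside, flick the pawl off the ratchet wheel so that it stays off, then use the crank to ease the drum back slowly and smoothly (never fast; allow a few seconds) until the carrier is fully down on its stop. Leave the keeper aside and the pawl off, let go of the crank, and leave the other things on the bench alone.

Things in the scene. Friction and masses are not known exactly. Their poses are not given: they have to be found in the camera images.
- deck: The winch's sloping white panel, 190 mm up the slope (x -95 to 95) by 275 across (y -115 to 160), 8 thick, facing up and to the robot, tilted 35 degrees. Fixed; place and yaw vary. Origin: on its upper face on the drum's axis, 85 mm above the bench; x up the slope (away from the robot), y left, z square out. 'Panel (x, y)' or 'panel z' below: mm in this frame.
- bar_mid (a point): Centre of the level aluminium crossbar over the panel, 30 mm square, 300 mm up, parallel to panel y, carried by posts 30 mm square at panel y -145 and 190. It stops a gripper that comes straight down on the crank; a tool square to the panel (tilted 35 degrees from vertical, its body leaning back to the robot; 25 to 45 will do) clears it.
- keeper (a joint): Keeper's angle, rad: 0 blocks the pawl; to 1.4 (stop) as it swings aside, clockwise seen from outside: free end left (panel +y), then up the slope. Flat steel arm 58 x 10 mm, panel z 14 to 24, pivot at panel (10, 104), at 0 pointing down the slope, its end just above the pawl's tail. About 1 N at its post moves it; it stays where left. Well aside: over 0.8.
- keeper_post (a point): On the axis of the keeper's upright steel post, 10 mm diameter, panel z 24 to 54, 38 mm from the keeper's pivot; the point is at panel z 40, at keeper angle 0 at panel (-28, 104). 25 mm of room on its right for closed fingers to push it left.
- pawl (a joint): Pawl's angle, rad: 0 in the wheel, 0.55 (stop) fully off. Dark steel lever, panel z 14 to 24, pivot at panel (-62, 42); nose to the right in the teeth, tail to the left with a post. A sprung brass roller acts over centre: pushed past 0.28 (about 2 N at the post) it snaps off and stays off. Off is clockwise seen from outside: the tail goes up the slope. The keeper at 0 blocks it.
- pawl_post (a point): On the axis of the pawl's upright steel post, 10 mm diameter, panel z 24 to 54; the point is at panel z 40. Engaged it is at panel (-54.5, 96), fully off at about (-27, 84). Push it up the slope from its lower side, where there is room.
- drum (a joint): Angle of drum, ratchet wheel (8 teeth, 84 mm across, panel z 12 to 24) and crank, rad: grows as the drum turns back and the carrier sinks (clockwise seen from outside); 0 highest, 2.2 stop, fully down. Pawl engaged: it turns only to about 0.32. A friction brake holds it wherever left; turning back takes about 3 N at the grip. Must never exceed 2.5 rad/s.
- crank_grip (a point): On the axis of the crank's grip: free-turning black sleeve 15 mm diameter, 50 long, panel z 38 to 88, square to the panel, 60 mm from the drum's axis, at angle 1.10 minus drum angle (rad) from panel +x towards +y, so it goes over the upper half from left to right. The point is at panel z 75. The crank arm below it tops out at panel z 36.
- carrier (a joint): How far the carrier is down, m: 0.05 times the drum angle (geared rack), 0.11 fully down. Aluminium plate 120 x 120 mm with a black spool 140 mm across lying on it, outside the left post.
- glue: Bystander: white glue bottle 28 mm diameter, 95 mm tall, standing on the bench at the right of the winch, right post's outer side. Origin: centre of underside.
- scraper: Bystander: spatula-like scraper 190 mm long, lying on the bench in front of the panel. Origin: on its underside.
- bracket: Bystander: small olive printed angle bracket 50 by 30 by 46 mm, on the bench in front of the panel. Origin: centre of underside.
- collar: Bystander: grey printed ring 64 mm across, 22 mm tall, on the bench at the right of the panel. Origin: centre of underside.
- driver: Bystander: screwdriver lying on the bench in front of the spool carrier. Origin: on its underside.
- cup: Bystander: grey cup 72 mm across, 85 mm tall, on the bench behind the panel. Origin: centre of underside.

How it is judged:
By the outcome, as a careful person would: the job done as asked, in the order asked, and still so for the second after the job is handed in, with the robot touching nothing.
It also fails if it takes over 58 s, if anything falls off the work surface, if the arm or the gripper's body presses on something with over 40 N, if the wrist force passes 120 N, or if a joint passes its speed limit or range.

ROBOT

A 6-joint arm with a two-finger parallel gripper is mounted at the origin on the work surface. World frame = base frame: x ahead of the robot, y to its left, z up, the work surface at z = 0. Lengths are in m, angles in rad, forces in N, time in s.
With the tool pointing down it reaches from about 0.375 to 0.975 m from the base axis. Payload 3.8 kg.
Tool frame: the origin (TCP) lies midway between the tips of the shut fingers; the grasp point (between the pads) lies 19 mm behind it; z points along the fingers, y is the line along which they close (so a half turn about z gives the same grasp; the last joint's range is limited). The gripper opens to 85 mm and grips with 20 to 120 N. Pads are 22 mm wide; open, the fingers measure 114 mm over their backs; the gripper's body (76 mm by 85 mm) begins 54 mm behind the grasp point. The pads swing forward as they close: fully open they stand 13 mm farther back than shut.
Start: joints at [1.185, 0.264, 1.604, -0, 1.274, -0.037], TCP at [0.231, 0.634, 0.231] pointing down, gripper open.
Joint ranges: [-2.63, 2.63], [-0.94, 2.18], [0.31, 2.57], [-1.31, 4.45], [0, 2.66], [-2.55, 2.55]. Speed limits (rad/s): [2.57, 2.57, 3.14, 3.14, 3.14, 3.14].

INTERFACE

Orientations are given as a rotation vector (axis times angle).
In Python, from workcell import bot, imaging gives the robot as it stands.
- The arm moves only by the tool step_arm, never from a script. Its argument "series" is a list of rows, each an object of numbers: "grip": the closure, from -1 (fully open) to 1 (shut); "x", "y", "z": the shift along the tool's x, y, z normalised to -1 to 1, where 1 is 500 mm; "ax", "ay", "az": the turn, a rotation vector about the tool's x, y, z normalised to -1 to 1, where 1 is 30 degrees. A call has 1 to 12 rows; each row is the pose to reach, as a shift and turn from the pose commanded when the call began, along the tool's axes at that moment; what a row does not reach only later rows make up. A row lasts 1/10 s, in which the tool goes at most 50 mm and 8.59 degrees, less where a joint would pass 70% of its speed; a pose out of reach is approached as far as the arm can. A call with a number of a shift or a turn outside -1 to 1 is refused whole. A call with a gripper value outside its range is refused whole. The fingers move at their own pace and stop on an object; "force" is the grip in N (left out, the last holds). Time passes only in rows, so rows that repeat a pose let the fingers close. It gives the time, the measured TCP pose, the force, the opening and the grip force at its end, in the units of the state.
- bot.read_state(): the state, without advancing time (a new reading comes with each control period).
- imaging.read_camera(name): name is "scene" or "top"; returns a dict with "img" (384x512x3 uint8, red, green, blue), "fx", "fy", "cx", "cy" (pixels), "R" (3x3) and "t" (3): a world point X has camera coordinates R X + t. Camera axes: x right, y down, z forward; pixel columns grow to the right and rows downward; lengths in m; the calibration is good to about 2 mm. A picture is of the moment at which its call begins. There is no depth.
- bot.finish_job(): hands the job in; it is judged then, once.
The state is a dict: "time": time; "q": joint angles; "joint_vel": joint speeds; "joint_torque": joint torques, N m; "tool_pos": TCP position; "tcp_rot": TCP orientation; "wrist_force": force on the tool from outside, world axes, zero at the start; "torque": the same for the moment, N m; "width": opening from 0.0 (shut) to 1.0 (fully open); "grip_force": force on a finger pad.
Only numpy, scipy, OpenCV 4.12 (cv2) and the standard library are available. Lean on these libraries where they do the work, as an engineer would, in place of code of your own. Each camera call takes 0.05 s, during which the arm holds its last target. There are 200 camera calls.

## Working session

There is one attempt and no reset: what is moved stays moved. The work goes in short steps, Python scripts to look and compute and a tool call to move; the robot and the scene stay as the last step left them, time stands still between calls to the robot, and variables do not carry over. Pictures are saved under pics/ and viewed, at most 10 in all, crops included, and the job is handed in when it is done.

Besides the shell and the picture viewer there is one more tool, called after "Request:" by a JSON object that holds its "fn" and its "kwargs", one argument or row to a line. step_arm: Moves the arm, as the interface text tells. Scaled input: -1 to 1 covers 500 mm each way for a shift and 30 degrees each way for a turn. Its arguments: {"type":"object","properties":{"series":{"type":"array","items":{"type":"object","properties":{"grip":{"type":"number"},"x":{"type":"number","minimum":-1,"maximum":1},"y":{"type":"number","minimum":-1,"maximum":1},"z":{"type":"number","minimum":-1,"maximum":1},"ax":{"type":"number","minimum":-1,"maximum":1},"ay":{"type":"number","minimum":-1,"maximum":1},"az":{"type":"number","minimum":-1,"maximum":1}}}},"force":{"type":"number"}},"required":["series"]}

```bash
mkdir -p pics; python3 - <<'E'
from workcell import bot, imaging
import cv2,numpy as np
s=bot.read_state();print(s['time'],s['tool_pos'],s['tcp_rot'])
for n in("scene","top"):
    c=imaging.read_camera(n);np.savez(f'{n}.npz',**c)
    cv2.imwrite(f'pics/{n}1.png',cv2.resize(c['img'][:,:,::-1],(800,600),interpolation=cv2.INTER_CUBIC))
    R=c['R'];print(n,c['fx'],c['fy'],c['cx'],c['cy'],R.round(3).tolist(),(-R.T@c['t']).round(3))
E
```

```text
0.0 [0.23045607 0.63364701 0.22996125] [-0.54516407 -3.09345464  0.00344355]
scene 414.41981378809595 414.41981378809595 246.51176079226684 201.41309497904084 [[0.48, 0.877, -0.018], [0.592, -0.34, -0.731], [-0.647, 0.34, -0.683]] [ 1.277 -0.339  0.868]
top 469.6559137600018 469.6559137600018 245.40473646077643 197.48200584859993 [[0.002, -1.0, -0.02], [-0.996, -0.0, -0.091], [0.091, 0.02, -0.996]] [ 0.542 -0.011  1.223]
```

View pics/scene1.png

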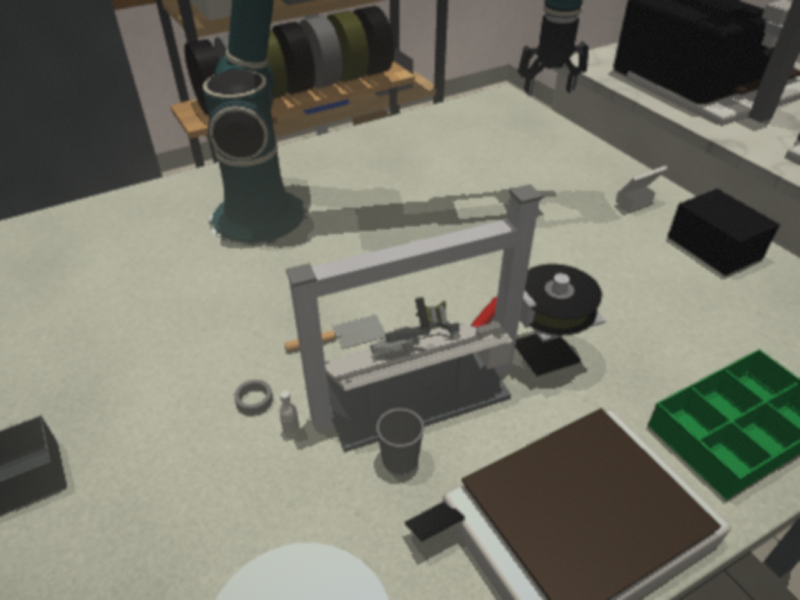

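View pics/top1.png

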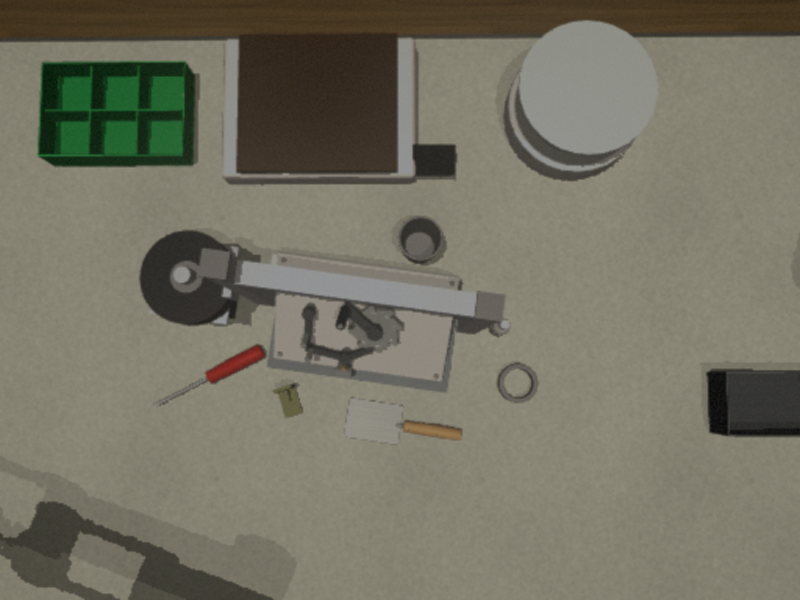

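The pictures show the panel in the top view, with corners near (275,253), (460,278), (447,385) and (268,362). The crossbar runs from (240,275) to (475,305), the crank arm from the hub at (378,328) to its grip at about (345,315). The keeper is at (309,312–345), and the pawl at about (345,355). I'll zoom in for accuracy.

```bash
python3 - <<'E'
import cv2,numpy as np
c=np.load('top.npz');im=c['img'][155:255,165:298,::-1]
im=np.clip(im.astype(float)*1.5,0,255).astype(np.uint8)
cv2.imwrite('pics/topz.png',cv2.resize(im,None,fx=6,fy=6,interpolation=cv2.INTER_CUBIC))
E
```

```text
(no output)
```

View pics/topz.png

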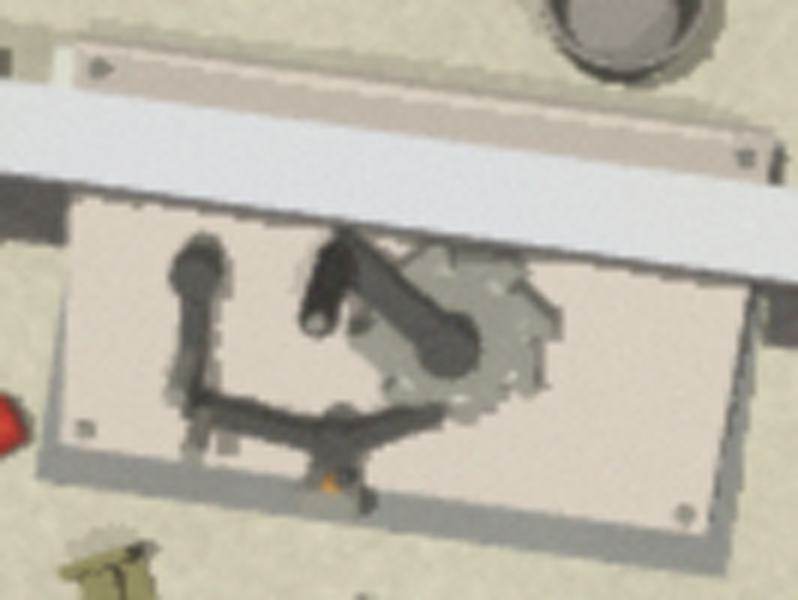

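The zoomed view shows the panel's white face corners at zoom pixels (78,43), (775,128), (708,533) and (62,443). The crank grip's end is at (318,322), the hub at (447,345) and the keeper pivot at (197,270). The keeper and pawl posts are around (190,400–440). I'll fit the deck position and yaw from the corners.

```bash
cat > h.py <<'E'
import numpy as np
from scipy.optimize import least_squares
from scipy.spatial.transform import Rotation as Ro
T=np.radians(35)
def frame(p):
    x,y,a=p; h=np.array([np.cos(a),np.sin(a),0]);u=np.array([0,0,1.])
    X=np.cos(T)*h+np.sin(T)*u;Z=-np.sin(T)*h+np.cos(T)*u
    return np.c_[X,np.cross(Z,X),Z],np.array([x,y,.085])
def proj(c,P):
    q=np.atleast_2d(P)@c['R'].T+c['t'];return np.c_[c['fx']*q[:,0]/q[:,2]+c['cx'],c['fy']*q[:,1]/q[:,2]+c['cy']]
def world(p,mm):
    A,o=frame(p);return np.atleast_2d(mm)/1000@A.T+o
def topz(uv): return (np.atleast_2d(uv)+.5)/6-.5+[165,155]
def grip(th,z=75): return [60*np.cos(1.1-th),60*np.sin(1.1-th),z]
E
python3 - <<'E'
from h import *
c=dict(np.load('top.npz'))
pz=topz([(78,43),(775,128),(708,533),(62,443)])
P=[(95,160,0),(95,-115,0),(-95,-115,0),(-95,160,0)]
r=least_squares(lambda p:(proj(c,world(p,P))-pz).ravel(),[.5,0,0])
print(r.x,r.fun.round(2));np.save('deck.npy',r.x)
for n,m in dict(grip=grip(0,88),hub=(0,0,36),kpiv=(10,104,24),kpost=(-28,104,54),ppost=(-54.5,96,54),ppiv=(-62,42,24)).items():
    print(n,((proj(c,world(r.x,m))-[165,155]+.5)*6-.5).round(0), proj(dict(np.load('scene.npz')),world(r.x,m)).round(1)*800/512, world(r.x,m).round(3))
for m in[(95,160,0),(95,-115,0)]: print(proj(dict(np.load('scene.npz')),world(r.x,m))*800/512)
E
```

```text
[ 0.62769369  0.02230178 -0.13127116] [-0.5  -0.36  0.11  0.62  0.09 -0.43  0.33  0.14]
grip [[300. 340.]] [[420.9375  295.78125]] [[0.607 0.079 0.173]]
hub [[449. 348.]] [[392.34375 333.125  ]] [[0.607 0.025 0.114]]
kpiv [[196. 277.]] [[453.125   324.21875]] [[0.636 0.126 0.11 ]]
kpost [[177. 397.]] [[441.09375 305.15625]] [[0.588 0.132 0.113]]
ppost [[194. 455.]] [[431.40625 305.     ]] [[0.565 0.127 0.098]]
ppiv [[337. 448.]] [[405.625 328.75 ]] [[0.569 0.072 0.069]]
[[508.8214022  335.42918258]]
[[344.46058512 385.09656732]]
```

```bash
cat >> h.py <<'E'
def cmd(way,cur=None,tilt=35):
    """tool-frame normalised commands to panel points, from measured or given pose"""
    from workcell import bot
    p=np.load('deck.npy');A,o=frame(p);s=bot.read_state()
    pos=np.array(s['tool_pos']);R=Ro.from_rotvec(s['tcp_rot'])
    print('t',round(s['time'],2),'panel tcp',((pos-o)@A*1000).round(1),'F',np.round(A.T@s['wrist_force'],1),'w',round(s['width'],2))
    G=Ro.from_matrix(A@np.diag([-1,1,-1]))
    for m in way:
        d=R.inv().apply(world(p,m)[0]-pos)/.5;a=(R.inv()*G).as_rotvec(degrees=True)/30
        print(m,'xyz',d.round(3),'a',a.round(3))
E
python3 - <<'E'
from h import *
cmd([(-28,76,150),(-28,76,33)])
c=dict(np.load('top.npz'));p=np.load('deck.npy')
for t in(0,.1,.15,.2,.3,.4): print(t,((proj(c,world(p,grip(t,88)))-[165,155]+.5)*6-.5).round(0))
E
```

```text
t 0.1 panel tcp [-305.   554.2  390.6] F [-0.1 -0.2 -0.5] w 1.0
(-28, 76, 150) xyz [-0.919 -0.776  0.078] a [-0.131 -1.163 -0.401]
(-28, 76, 33) xyz [-1.05  -0.747  0.27 ] a [-0.131 -1.163 -0.401]
0 [[300. 340.]]
0.1 [[309. 330.]]
0.15 [[314. 325.]]
0.2 [[319. 320.]]
0.3 [[330. 311.]]
0.4 [[343. 303.]]
```

Request:
{"fn": "step_arm", "kwargs": {
  "series": [
    {"x":-0.7,"y":-0.6,"z":0.05,"ax":-0.1,"ay":-0.9,"az":-0.3,"grip":1},
    {"x":-0.7,"y":-0.6,"z":0.05,"ax":-0.1,"ay":-0.9,"az":-0.3,"grip":1},
    {"x":-0.7,"y":-0.6,"z":0.05,"ax":-0.1,"ay":-0.9,"az":-0.3,"grip":1},
    {"x":-0.7,"y":-0.6,"z":0.05,"ax":-0.1,"ay":-0.9,"az":-0.3,"grip":1},
    {"x":-0.7,"y":-0.6,"z":0.05,"ax":-0.1,"ay":-0.9,"az":-0.3,"grip":1},
    {"x":-0.7,"y":-0.6,"z":0.05,"ax":-0.1,"ay":-0.9,"az":-0.3,"grip":1},
    {"x":-0.7,"y":-0.6,"z":0.05,"ax":-0.1,"ay":-0.9,"az":-0.3,"grip":1},
    {"x":-0.7,"y":-0.6,"z":0.05,"ax":-0.1,"ay":-0.9,"az":-0.3,"grip":1},
    {"x":-0.7,"y":-0.6,"z":0.05,"ax":-0.1,"ay":-0.9,"az":-0.3,"grip":1},
    {"x":-0.7,"y":-0.6,"z":0.05,"ax":-0.1,"ay":-0.9,"az":-0.3,"grip":1},
    {"x":-0.7,"y":-0.6,"z":0.05,"ax":-0.1,"ay":-0.9,"az":-0.3,"grip":1},
    {"x":-0.7,"y":-0.6,"z":0.05,"ax":-0.1,"ay":-0.9,"az":-0.3,"grip":1}
  ]
}}

```text
time: 1.3
tool_pos: [0.4569, 0.2326, 0.2061]
tcp_rot: [0.253, 2.657, -0.041]
wrist_force: [0.1, -0.1, -0.0]
width: 0.001
grip_force: 0.0
```

```bash
python3 - <<'E'
from h import *
cmd([(-28,76,150)])
E
```

```text
t 1.3 panel tcp [-91.8 186.1 212. ] F [ 0.1 -0.1 -0.1] w 0.0
(-28, 76, 150) xyz [-0.155 -0.211  0.108] a [-0.031 -0.262 -0.104]
```

Request:
{"fn": "step_arm", "kwargs": {
  "series": [
    {"x":-0.155,"y":-0.211,"z":0.108,"ax":-0.031,"ay":-0.262,"az":-0.104,"grip":1},
    {"x":-0.155,"y":-0.211,"z":0.108,"ax":-0.031,"ay":-0.262,"az":-0.104,"grip":1},
    {"x":-0.155,"y":-0.211,"z":0.108,"ax":-0.031,"ay":-0.262,"az":-0.104,"grip":1},
    {"x":-0.155,"y":-0.211,"z":0.108,"ax":-0.031,"ay":-0.262,"az":-0.104,"grip":1},
    {"x":-0.155,"y":-0.211,"z":0.108,"ax":-0.031,"ay":-0.262,"az":-0.104,"grip":1},
    {"x":-0.155,"y":-0.211,"z":0.108,"ax":-0.031,"ay":-0.262,"az":-0.104,"grip":1}
  ]
}}

```text
time: 1.9
tool_pos: [0.5295, 0.1137, 0.1922]
tcp_rot: [0.162, 2.526, -0.051]
wrist_force: [-0.0, 0.2, 0.5]
width: 0.0
grip_force: 0.0
```

```bash
python3 - <<'E'
from h import *
from workcell import imaging
import cv2
cmd([(-28,74,33)])
a=imaging.read_camera('top')['img'][140:270,130:303,::-1];b=imaging.read_camera('scene')['img'][130:260,180:353,::-1]
im=np.vstack([cv2.resize(np.clip(x*1.5,0,255).astype(np.uint8),None,fx=2.3,fy=2.3,interpolation=2) for x in(a,b)])
cv2.imwrite('pics/chk1.png',im)
E
```

```text
t 1.9 panel tcp [-28.   77.8 150.5] F [0.2 0.2 0.4] w 0.0
(-28, 74, 33) xyz [-0.    -0.008  0.235] a [0.004 0.    0.005]
```

View pics/chk1.png

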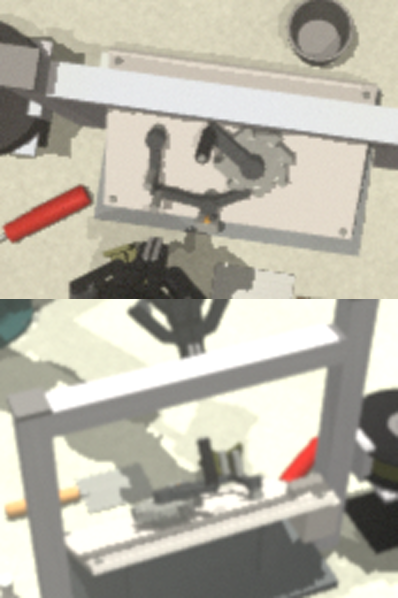

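The shut fingers hang over the panel's lower edge, at about (150,245) in the upper half, with a clear approach. Next I descend beside the keeper post.

Request:
{"fn": "step_arm", "kwargs": {
  "series": [
    {"y":-0.008,"z":0.06,"grip":1},
    {"y":-0.008,"z":0.12,"grip":1},
    {"y":-0.008,"z":0.18,"grip":1},
    {"y":-0.008,"z":0.22,"grip":1},
    {"y":-0.008,"z":0.235,"grip":1},
    {"y":-0.008,"z":0.235,"grip":1}
  ]
}}

```text
validation failed for argument at $.se...
```

```bash
python3 - <<'E'
from h import *
cmd([(-28,84,33),(-20,100,33),(-8,119,33)])
E
```

```text
t 2.0 panel tcp [-28.1  78.1 150.6] F [-0.4  1.  -0.3] w -0.0
(-28, 84, 33) xyz [-0.     0.011  0.235] a [0.005 0.    0.006]
(-20, 100, 33) xyz [-0.016  0.043  0.235] a [0.005 0.    0.006]
(-8, 119, 33) xyz [-0.04   0.081  0.236] a [0.005 0.    0.006]
```

The call was refused, so nothing moved; it probably needs all the keys in every row.

Request:
{"fn": "step_arm", "kwargs": {
  "series": [
    {"x":0,"y":-0.008,"z":0.06,"ax":0,"ay":0,"az":0,"grip":1},
    {"x":0,"y":-0.008,"z":0.12,"ax":0,"ay":0,"az":0,"grip":1},
    {"x":0,"y":-0.008,"z":0.18,"ax":0,"ay":0,"az":0,"grip":1},
    {"x":0,"y":-0.008,"z":0.22,"ax":0,"ay":0,"az":0,"grip":1},
    {"x":0,"y":-0.008,"z":0.235,"ax":0,"ay":0,"az":0,"grip":1},
    {"x":0,"y":-0.008,"z":0.235,"ax":0,"ay":0,"az":0,"grip":1}
  ]
}}

```text
time: 2.6
tool_pos: [0.5955, 0.1004, 0.0947]
tcp_rot: [0.162, 2.528, -0.053]
wrist_force: [-0.4, 0.1, 0.3]
width: 0.002
grip_force: 0.0
```

```bash
python3 - <<'E'
from h import *
cmd([(-28,84,33),(-20,100,33),(-8,121,33)])
E
```

```text
t 2.6 panel tcp [-29.   73.2  32.2] F [-0.2  0.1  0.5] w 0.0
(-28, 84, 33) xyz [-0.002  0.022 -0.002] a [ 0.001 -0.003  0.006]
(-20, 100, 33) xyz [-0.018  0.054 -0.002] a [ 0.001 -0.003  0.006]
(-8, 121, 33) xyz [-0.042  0.095 -0.002] a [ 0.001 -0.003  0.006]
```

Request:
{"fn": "step_arm", "kwargs": {
  "series": [
    {"x":0,"y":0.022,"z":-0.002,"ax":0,"ay":0,"az":0,"grip":1},
    {"x":-0.006,"y":0.034,"z":-0.002,"ax":0,"ay":0,"az":0,"grip":1},
    {"x":-0.012,"y":0.046,"z":-0.002,"ax":0,"ay":0,"az":0,"grip":1},
    {"x":-0.02,"y":0.058,"z":-0.002,"ax":0,"ay":0,"az":0,"grip":1},
    {"x":-0.027,"y":0.07,"z":-0.002,"ax":0,"ay":0,"az":0,"grip":1},
    {"x":-0.034,"y":0.082,"z":-0.002,"ax":0,"ay":0,"az":0,"grip":1},
    {"x":-0.042,"y":0.092,"z":-0.002,"ax":0,"ay":0,"az":0,"grip":1},
    {"x":-0.042,"y":0.096,"z":-0.002,"ax":0,"ay":0,"az":0,"grip":1},
    {"x":-0.042,"y":0.096,"z":-0.002,"ax":0,"ay":0,"az":0,"grip":1}
  ]
}}

```text
time: 3.5
tool_pos: [0.6206, 0.1433, 0.1105]
tcp_rot: [0.166, 2.524, -0.056]
wrist_force: [4.1, -9.3, 2.9]
width: 0.002
grip_force: 4.4
```

```bash
python3 - <<'E'
from h import *
cmd([(-9,110,33),(-28,76,100),(-82,94,100)])
E
```

```text
t 3.5 panel tcp [ -4.1 119.   34. ] F [ 6.  -8.6 -0.6] w 0.0
(-9, 110, 33) xyz [ 0.01  -0.018  0.002] a [-0.005  0.004  0.001]
(-28, 76, 100) xyz [ 0.047 -0.086 -0.132] a [-0.005  0.004  0.001]
(-82, 94, 100) xyz [ 0.155 -0.05  -0.132] a [-0.005  0.004  0.001]
```

Request:
{"fn": "step_arm", "kwargs": {
  "series": [
    {"x":0.005,"y":-0.02,"z":0,"ax":0,"ay":0,"az":0,"grip":1},
    {"x":0.01,"y":-0.03,"z":-0.07,"ax":0,"ay":0,"az":0,"grip":1},
    {"x":0.05,"y":-0.05,"z":-0.132,"ax":0,"ay":0,"az":0,"grip":1},
    {"x":0.12,"y":-0.05,"z":-0.132,"ax":0,"ay":0,"az":0,"grip":1},
    {"x":0.165,"y":-0.05,"z":-0.132,"ax":0,"ay":0,"az":0,"grip":1},
    {"x":0.165,"y":-0.05,"z":-0.132,"ax":0,"ay":0,"az":0,"grip":1}
  ]
}}

```text
time: 4.1
tool_pos: [0.5071, 0.1329, 0.1123]
tcp_rot: [0.163, 2.531, -0.054]
wrist_force: [-0.8, -0.9, -0.1]
width: 0.0
grip_force: 0.0
```

```bash
python3 - <<'E'
from h import *
from workcell import imaging
import cv2
cmd([(-84,94,33)])
a=imaging.read_camera('top')['img'][155:255,165:298,::-1]
cv2.imwrite('pics/chk2.png',cv2.resize(np.clip(a*1.5,0,255).astype(np.uint8),None,fx=6,fy=6,interpolation=2))
E
```

```text
t 4.1 panel tcp [-94.1  93.9  99.2] F [-0.6 -1.   0.3] w 0.0
(-84, 94, 33) xyz [-0.021  0.     0.132] a [-0.002 -0.008  0.006]
```

View pics/chk2.png

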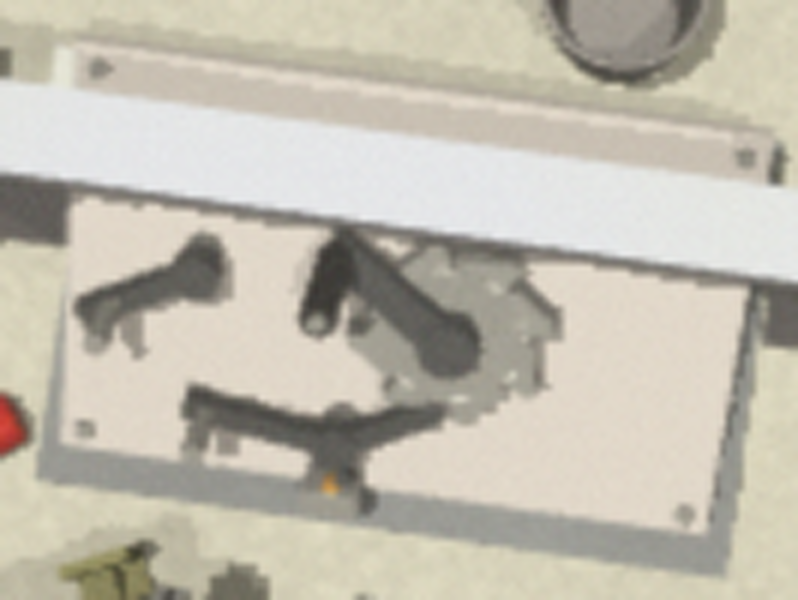

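The keeper now points left, running from (205,260) to (85,310), so it is about 1 rad aside. The pawl is still engaged, with its post at about (195,440). Next I push the pawl post.

Request:
{"fn": "step_arm", "kwargs": {
  "series": [
    {"x":-0.01,"y":0.002,"z":0.06,"ax":0,"ay":0,"az":0,"grip":1},
    {"x":-0.01,"y":0.002,"z":0.11,"ax":0,"ay":0,"az":0,"grip":1},
    {"x":-0.01,"y":0.002,"z":0.132,"ax":0,"ay":0,"az":0,"grip":1},
    {"x":-0.03,"y":0.002,"z":0.132,"ax":0,"ay":0,"az":0,"grip":1},
    {"x":-0.045,"y":0,"z":0.132,"ax":0,"ay":0,"az":0,"grip":1},
    {"x":-0.06,"y":-0.003,"z":0.132,"ax":0,"ay":0,"az":0,"grip":1},
    {"x":-0.075,"y":-0.006,"z":0.132,"ax":0,"ay":0,"az":0,"grip":1},
    {"x":-0.088,"y":-0.01,"z":0.132,"ax":0,"ay":0,"az":0,"grip":1},
    {"x":-0.094,"y":-0.012,"z":0.132,"ax":0,"ay":0,"az":0,"grip":1},
    {"x":-0.094,"y":-0.012,"z":0.132,"ax":0,"ay":0,"az":0,"grip":1}
  ]
}}

```text
time: 5.15
tool_pos: [0.5856, 0.1187, 0.0871]
tcp_rot: [0.165, 2.528, -0.05]
wrist_force: [-4.9, 4.3, -1.8]
width: 0.001
grip_force: 3.0
```

```bash
python3 - <<'E'
from h import *
cmd([(-90,88,33),(-100,88,120)])
E
```

```text
t 5.15 panel tcp [-43.3  90.   33. ] F [-5.5  3.6  1.7] w 0.0
(-90, 88, 33) xyz [ 0.093 -0.004  0.   ] a [ 0.004 -0.004  0.001]
(-100, 88, 120) xyz [ 0.114 -0.004 -0.174] a [ 0.004 -0.004  0.001]
```

Request:
{"fn": "step_arm", "kwargs": {
  "series": [
    {"x":0.04,"y":0,"z":0,"ax":0,"ay":0,"az":0,"grip":1},
    {"x":0.09,"y":0,"z":-0.04,"ax":0,"ay":0,"az":0,"grip":1},
    {"x":0.114,"y":0,"z":-0.13,"ax":0,"ay":0,"az":0,"grip":1},
    {"x":0.114,"y":0,"z":-0.2,"ax":0,"ay":0,"az":0,"grip":0},
    {"x":0.114,"y":0,"z":-0.24,"ax":0,"ay":0,"az":0,"grip":0},
    {"x":0.114,"y":0,"z":-0.24,"ax":0,"ay":0,"az":0,"grip":0}
  ]
}}

```text
time: 5.75
tool_pos: [0.4739, 0.1348, 0.159]
tcp_rot: [0.164, 2.519, -0.046]
wrist_force: [0.5, 0.9, 1.1]
width: 0.491
grip_force: 0.0
```

```bash
python3 - <<'E'
from h import *
from workcell import imaging
import cv2
c=imaging.read_camera('top')
a=c['img'][155:255,165:298,::-1]
cv2.imwrite('pics/chk3.png',cv2.resize(np.clip(a*1.5,0,255).astype(np.uint8),None,fx=6,fy=6,interpolation=2))
p=np.load('deck.npy')
g=grip(.18,51);print(g);cmd([(g[0],g[1],140),g])
E
```

```text
[np.float64(36.34920939860776), np.float64(47.736097202181966), 51]
t 5.8 panel tcp [-95.8  90.7 155.2] F [ 0.8 -0.6 -0.1] w 0.5
(np.float64(36.34920939860776), np.float64(47.736097202181966), 140) xyz [-0.264 -0.086  0.032] a [ 0.008  0.01  -0.001]
[np.float64(36.34920939860776), np.float64(47.736097202181966), 51] xyz [-0.263 -0.087  0.21 ] a [ 0.008  0.01  -0.001]
```

View pics/chk3.png

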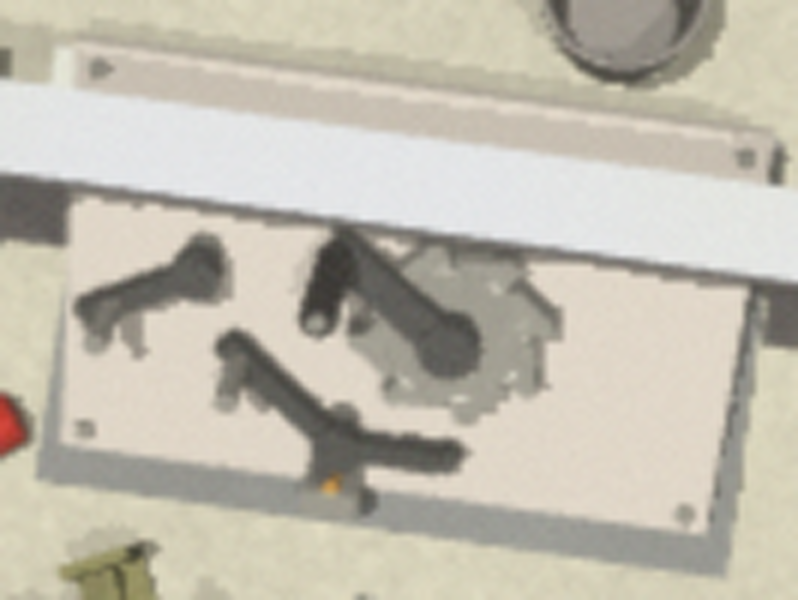

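The keeper is still aside and the pawl is now off, with its tail post up at (228,390) and its nose clear of the wheel at (460,455). The crank grip's end is still at (318,322). Before approaching the crank I check crossbar clearance.

```bash
python3 - <<'E'
from h import *
c=dict(np.load('top.npz'));p=np.load('deck.npy');A,o=frame(p)
C=-c['R'].T@c['t']
for uv,z in(((318,120),.315),((318,220),.315)):
    u=topz(uv)[0];d=c['R'].T@[(u[0]-c['cx'])/c['fx'],(u[1]-c['cy'])/c['fy'],1]
    W=C+d*(z-C[2])/d[2];print(W,((W-o)@A*1000).round(0), ((W-[0,0,.03]-o)@A*1000).round(0))
u=topz((318,322))[0];d=c['R'].T@[(u[0]-c['cx'])/c['fx'],(u[1]-c['cy'])/c['fy'],1]
C2=(C-o)@A;d2=A.T@d;q=C2+d2*(.088-C2[2])/d2[2];print(q*1000,1.1-np.arctan2(q[1],q[0]),np.hypot(q[0],q[1]))
E
```

```text
[0.66990883 0.06148433 0.315     ] [162.  44. 167.] [145.  44. 143.]
[0.63717421 0.06124792 0.315     ] [135.  40. 186.] [118.  40. 161.]
[36.26709824 47.31598253 88.        ] 0.18317340132648963 0.05961631167035722
```

Request:
{"fn": "step_arm", "kwargs": {
  "series": [
    {"x":-0.08,"y":-0.03,"z":0.03,"ax":0,"ay":0,"az":0,"grip":0},
    {"x":-0.16,"y":-0.06,"z":0.03,"ax":0,"ay":0,"az":0,"grip":0},
    {"x":-0.23,"y":-0.086,"z":0.03,"ax":0,"ay":0,"az":0,"grip":0},
    {"x":-0.258,"y":-0.086,"z":0.03,"ax":0,"ay":0,"az":0,"grip":0},
    {"x":-0.258,"y":-0.086,"z":0.03,"ax":0,"ay":0,"az":0,"grip":0},
    {"x":-0.258,"y":-0.086,"z":0.03,"ax":0,"ay":0,"az":0,"grip":0}
  ]
}}

```text
time: 6.4
tool_pos: [0.578, 0.075, 0.2133]
tcp_rot: [0.166, 2.53, -0.054]
wrist_force: [-0.1, 0.7, -0.2]
width: 0.501
grip_force: 0.0
```

```bash
python3 - <<'E'
from h import *
cmd([(33,47.5,51)])
E
```

```text
t 6.4 panel tcp [ 27.6  45.8 137.3] F [-0.3  0.7 -0.1] w 0.5
(33, 47.5, 51) xyz [-0.011  0.004  0.173] a [-0.002 -0.006  0.001]
```

Request:
{"fn": "step_arm", "kwargs": {
  "series": [
    {"x":-0.011,"y":0.004,"z":0.04,"ax":0,"ay":0,"az":0,"grip":0},
    {"x":-0.011,"y":0.004,"z":0.08,"ax":0,"ay":0,"az":0,"grip":0},
    {"x":-0.011,"y":0.004,"z":0.12,"ax":0,"ay":0,"az":0,"grip":0},
    {"x":-0.011,"y":0.004,"z":0.16,"ax":0,"ay":0,"az":0,"grip":0},
    {"x":-0.011,"y":0.004,"z":0.173,"ax":0,"ay":0,"az":0,"grip":0},
    {"x":-0.011,"y":0.004,"z":0.173,"ax":0,"ay":0,"az":0,"grip":0}
  ]
}}

```text
time: 7.0
tool_pos: [0.6308, 0.0706, 0.1449]
tcp_rot: [0.163, 2.531, -0.054]
wrist_force: [0.3, -0.8, 0.2]
width: 0.497
grip_force: 0.0
```

```bash
python3 - <<'E'
from h import *
from workcell import imaging
import cv2
cmd([(33,47.5,51)])
a=imaging.read_camera('top')['img'][120:255,150:310,::-1];b=imaging.read_camera('scene')['img'][130:265,190:350,::-1]
im=np.hstack([cv2.resize(np.clip(x*1.5,0,255).astype(np.uint8),None,fx=2.5,fy=2.5,interpolation=2) for x in(a,b)])
cv2.imwrite('pics/chk4.png',im)
E
```

```text
t 7.0 panel tcp [31.7 48.3 51. ] F [ 0.4 -0.7 -0.1] w 0.5
(33, 47.5, 51) xyz [-0.003 -0.002 -0.   ] a [-0.001 -0.009  0.005]
```

View pics/chk4.png

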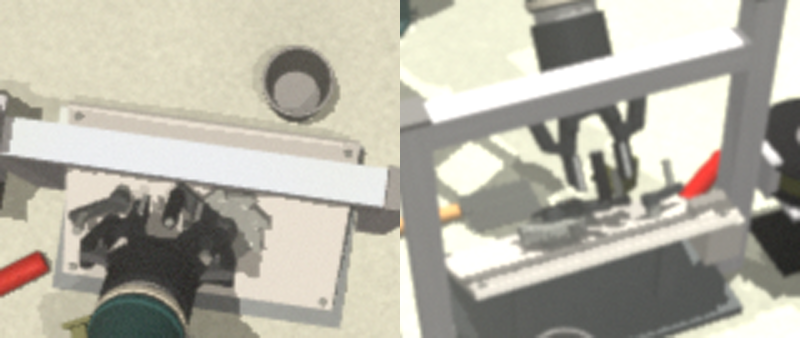

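The scene view (right half) shows the black grip standing between the two open fingers, at about (598,170). I can close on it now.

Request:
{"fn": "step_arm", "kwargs": {
  "force": 30,
  "series": [
    {"x":0,"y":0,"z":0,"ax":0,"ay":0,"az":0,"grip":1},
    {"x":0,"y":0,"z":0,"ax":0,"ay":0,"az":0,"grip":1},
    {"x":0,"y":0,"z":0,"ax":0,"ay":0,"az":0,"grip":1},
    {"x":0,"y":0,"z":0,"ax":0,"ay":0,"az":0,"grip":1},
    {"x":0,"y":0,"z":0,"ax":0,"ay":0,"az":0,"grip":1},
    {"x":0,"y":0,"z":0,"ax":0,"ay":0,"az":0,"grip":1}
  ]
}}

```text
time: 7.7
tool_pos: [0.6326, 0.0694, 0.149]
tcp_rot: [0.166, 2.526, -0.054]
wrist_force: [-4.7, -2.9, 3.4]
width: 0.163
grip_force: 29.7
```

```bash
cat >> h.py <<'E'
def arc(t0,t1,n,dx=0,dy=0):
    # relative tool-frame shifts along the arc
    for t in np.linspace(t0,t1,n+1)[1:]:
        d=(np.array(grip(t))-grip(t0))/500; print('th %.2f x %.4f y %.4f'%(t,-d[0],d[1]))
E
python3 - <<'E'
from h import *
cmd([]);arc(.18,.98,12)
E
```

```text
t 7.7 panel tcp [35.6 47.3 53.2] F [-1.5 -3.5  5.2] w 0.16
th 0.25 x -0.0062 y -0.0051
th 0.31 x -0.0120 y -0.0105
th 0.38 x -0.0175 y -0.0163
th 0.45 x -0.0226 y -0.0225
th 0.51 x -0.0272 y -0.0290
th 0.58 x -0.0314 y -0.0358
th 0.65 x -0.0352 y -0.0429
th 0.71 x -0.0384 y -0.0502
th 0.78 x -0.0412 y -0.0577
th 0.85 x -0.0435 y -0.0654
th 0.91 x -0.0452 y -0.0732
th 0.98 x -0.0464 y -0.0811
```

```bash
python3 - <<'E'
from h import *
arc(.18,.78,12)
E
```

```text
th 0.23 x -0.0047 y -0.0038
th 0.28 x -0.0092 y -0.0077
th 0.33 x -0.0135 y -0.0119
th 0.38 x -0.0175 y -0.0163
th 0.43 x -0.0214 y -0.0210
th 0.48 x -0.0250 y -0.0257
th 0.53 x -0.0283 y -0.0307
th 0.58 x -0.0314 y -0.0358
th 0.63 x -0.0343 y -0.0411
th 0.68 x -0.0369 y -0.0465
th 0.73 x -0.0392 y -0.0521
th 0.78 x -0.0412 y -0.0577
```

Request:
{"fn": "step_arm", "kwargs": {
  "series": [
    {"x":-0.003,"y":-0.0025,"z":0,"ax":0,"ay":0,"az":0,"grip":1},
    {"x":-0.0075,"y":-0.006,"z":0,"ax":0,"ay":0,"az":0,"grip":1},
    {"x":-0.0125,"y":-0.011,"z":0,"ax":0,"ay":0,"az":0,"grip":1},
    {"x":-0.0175,"y":-0.0163,"z":0,"ax":0,"ay":0,"az":0,"grip":1},
    {"x":-0.0214,"y":-0.021,"z":0,"ax":0,"ay":0,"az":0,"grip":1},
    {"x":-0.025,"y":-0.0257,"z":0,"ax":0,"ay":0,"az":0,"grip":1},
    {"x":-0.0283,"y":-0.0307,"z":0,"ax":0,"ay":0,"az":0,"grip":1},
    {"x":-0.0314,"y":-0.0358,"z":0,"ax":0,"ay":0,"az":0,"grip":1},
    {"x":-0.0343,"y":-0.0411,"z":0,"ax":0,"ay":0,"az":0,"grip":1},
    {"x":-0.0369,"y":-0.0465,"z":0,"ax":0,"ay":0,"az":0,"grip":1},
    {"x":-0.0392,"y":-0.0521,"z":0,"ax":0,"ay":0,"az":0,"grip":1},
    {"x":-0.0412,"y":-0.0577,"z":0,"ax":0,"ay":0,"az":0,"grip":1}
  ]
}}

```text
time: 8.9
tool_pos: [0.645, 0.0398, 0.1604]
tcp_rot: [0.165, 2.527, -0.052]
wrist_force: [-8.4, 4.1, 4.8]
width: 0.165
grip_force: 30.0
```

```bash
python3 - <<'E'
from h import *
cmd([]);arc(.78,1.38,12)
E
```

```text
t 8.9 panel tcp [55.4 19.6 53.3] F [-4.5  3.   9.1] w 0.17
th 0.83 x -0.0017 y -0.0057
th 0.88 x -0.0032 y -0.0116
th 0.93 x -0.0044 y -0.0174
th 0.98 x -0.0052 y -0.0234
th 1.03 x -0.0058 y -0.0294
th 1.08 x -0.0061 y -0.0353
th 1.13 x -0.0060 y -0.0413
th 1.18 x -0.0057 y -0.0473
th 1.23 x -0.0051 y -0.0533
th 1.28 x -0.0042 y -0.0592
th 1.33 x -0.0029 y -0.0651
th 1.38 x -0.0014 y -0.0709
```

Request:
{"fn": "step_arm", "kwargs": {
  "series": [
    {"x":-0.0017,"y":-0.0057,"z":0,"ax":0,"ay":0,"az":0,"grip":1},
    {"x":-0.0032,"y":-0.0116,"z":0,"ax":0,"ay":0,"az":0,"grip":1},
    {"x":-0.0044,"y":-0.0174,"z":0,"ax":0,"ay":0,"az":0,"grip":1},
    {"x":-0.0052,"y":-0.0234,"z":0,"ax":0,"ay":0,"az":0,"grip":1},
    {"x":-0.0058,"y":-0.0294,"z":0,"ax":0,"ay":0,"az":0,"grip":1},
    {"x":-0.0061,"y":-0.0353,"z":0,"ax":0,"ay":0,"az":0,"grip":1},
    {"x":-0.006,"y":-0.0413,"z":0,"ax":0,"ay":0,"az":0,"grip":1},
    {"x":-0.0057,"y":-0.0473,"z":0,"ax":0,"ay":0,"az":0,"grip":1},
    {"x":-0.0051,"y":-0.0533,"z":0,"ax":0,"ay":0,"az":0,"grip":1},
    {"x":-0.0042,"y":-0.0592,"z":0,"ax":0,"ay":0,"az":0,"grip":1},
    {"x":-0.0029,"y":-0.0651,"z":0,"ax":0,"ay":0,"az":0,"grip":1},
    {"x":-0.0014,"y":-0.0709,"z":0,"ax":0,"ay":0,"az":0,"grip":1}
  ]
}}

```text
time: 10.1
tool_pos: [0.6414, 0.0051, 0.1613]
tcp_rot: [0.165, 2.525, -0.051]
wrist_force: [-7.9, 5.3, 5.8]
width: 0.169
grip_force: 30.0
```

```bash
python3 - <<'E'
from h import *
cmd([]);arc(1.38,1.98,12)
E
```

```text
t 10.1 panel tcp [ 56.8 -15.3  53.4] F [-3.7  4.2  9.7] w 0.17
th 1.43 x 0.0018 y -0.0057
th 1.48 x 0.0039 y -0.0113
th 1.53 x 0.0063 y -0.0169
th 1.58 x 0.0089 y -0.0223
th 1.63 x 0.0118 y -0.0275
th 1.68 x 0.0150 y -0.0326
th 1.73 x 0.0184 y -0.0375
th 1.78 x 0.0220 y -0.0423
th 1.83 x 0.0259 y -0.0469
th 1.88 x 0.0300 y -0.0512
th 1.93 x 0.0343 y -0.0554
th 1.98 x 0.0389 y -0.0593
```

Request:
{"fn": "step_arm", "kwargs": {
  "series": [
    {"x":0.0018,"y":-0.0057,"z":0,"ax":0,"ay":0,"az":0,"grip":1},
    {"x":0.0039,"y":-0.0113,"z":0,"ax":0,"ay":0,"az":0,"grip":1},
    {"x":0.0063,"y":-0.0169,"z":0,"ax":0,"ay":0,"az":0,"grip":1},
    {"x":0.0089,"y":-0.0223,"z":0,"ax":0,"ay":0,"az":0,"grip":1},
    {"x":0.0118,"y":-0.0275,"z":0,"ax":0,"ay":0,"az":0,"grip":1},
    {"x":0.015,"y":-0.0326,"z":0,"ax":0,"ay":0,"az":0,"grip":1},
    {"x":0.0184,"y":-0.0375,"z":0,"ax":0,"ay":0,"az":0,"grip":1},
    {"x":0.022,"y":-0.0423,"z":0,"ax":0,"ay":0,"az":0,"grip":1},
    {"x":0.0259,"y":-0.0469,"z":0,"ax":0,"ay":0,"az":0,"grip":1},
    {"x":0.03,"y":-0.0512,"z":0,"ax":0,"ay":0,"az":0,"grip":1},
    {"x":0.0343,"y":-0.0554,"z":0,"ax":0,"ay":0,"az":0,"grip":1},
    {"x":0.0389,"y":-0.0593,"z":0,"ax":0,"ay":0,"az":0,"grip":1}
  ]
}}

```text
time: 11.3
tool_pos: [0.623, -0.0221, 0.1512]
tcp_rot: [0.164, 2.523, -0.051]
wrist_force: [-4.1, 6.2, 5.9]
width: 0.169
grip_force: 29.8
```

```bash
python3 - <<'E'
from h import *
cmd([]);arc(1.98,2.34,9)
E
```

```text
t 11.3 panel tcp [ 38.9 -44.7  53.6] F [-0.6  5.6  7.6] w 0.17
th 2.02 x 0.0038 y -0.0030
th 2.06 x 0.0076 y -0.0058
th 2.10 x 0.0116 y -0.0085
th 2.14 x 0.0157 y -0.0110
th 2.18 x 0.0199 y -0.0133
th 2.22 x 0.0242 y -0.0155
th 2.26 x 0.0285 y -0.0175
th 2.30 x 0.0330 y -0.0194
th 2.34 x 0.0375 y -0.0210
```

Request:
{"fn": "step_arm", "kwargs": {
  "series": [
    {"x":0.0038,"y":-0.003,"z":0,"ax":0,"ay":0,"az":0,"grip":1},
    {"x":0.0076,"y":-0.0058,"z":0,"ax":0,"ay":0,"az":0,"grip":1},
    {"x":0.0116,"y":-0.0085,"z":0,"ax":0,"ay":0,"az":0,"grip":1},
    {"x":0.0157,"y":-0.011,"z":0,"ax":0,"ay":0,"az":0,"grip":1},
    {"x":0.0199,"y":-0.0133,"z":0,"ax":0,"ay":0,"az":0,"grip":1},
    {"x":0.0242,"y":-0.0155,"z":0,"ax":0,"ay":0,"az":0,"grip":1},
    {"x":0.0285,"y":-0.0175,"z":0,"ax":0,"ay":0,"az":0,"grip":1},
    {"x":0.0285,"y":-0.0175,"z":0,"ax":0,"ay":0,"az":0,"grip":1}
  ]
}}

```text
time: 12.1
tool_pos: [0.6107, -0.0298, 0.1434]
tcp_rot: [0.164, 2.522, -0.051]
wrist_force: [-3.5, 4.9, 7.3]
width: 0.167
grip_force: 29.9
```

```bash
python3 - <<'E'
from h import *
cmd([]);arc(2.26,2.34,2)
E
```

```text
t 12.1 panel tcp [ 25.3 -53.9  53.6] F [0.8 4.4 8.4] w 0.17
th 2.30 x 0.0044 y -0.0018
th 2.34 x 0.0089 y -0.0035
```

Request:
{"fn": "step_arm", "kwargs": {
  "series": [
    {"x":0.004,"y":-0.0018,"z":0,"ax":0,"ay":0,"az":0,"grip":1},
    {"x":0.0089,"y":-0.0035,"z":0,"ax":0,"ay":0,"az":0,"grip":1},
    {"x":0.0089,"y":-0.0035,"z":0,"ax":0,"ay":0,"az":0,"grip":1}
  ]
}}

```text
time: 12.4
tool_pos: [0.6103, -0.0301, 0.1434]
tcp_rot: [0.163, 2.514, -0.049]
wrist_force: [10.1, 9.5, 1.3]
width: 0.167
grip_force: 29.4
```

```bash
python3 - <<'E'
from h import *
cmd([])
E
```

```text
t 12.4 panel tcp [ 25.  -54.2  53.8] F [ 7.9 10.8 -3.9] w 0.17
```

The drum is on its stop: the force along the tangent rose and the grip did not move. I ease the load off, open the fingers, and withdraw along the tool axis.

Request:
{"fn": "step_arm", "kwargs": {
  "series": [
    {"x":-0.0055,"y":0.002,"z":0,"ax":0,"ay":0,"az":0,"grip":1},
    {"x":-0.0055,"y":0.002,"z":0,"ax":0,"ay":0,"az":0,"grip":0},
    {"x":-0.0055,"y":0.002,"z":0,"ax":0,"ay":0,"az":0,"grip":0},
    {"x":-0.0055,"y":0.002,"z":0,"ax":0,"ay":0,"az":0,"grip":0},
    {"x":-0.0055,"y":0.002,"z":0,"ax":0,"ay":0,"az":0,"grip":0},
    {"x":-0.0055,"y":0.002,"z":-0.05,"ax":0,"ay":0,"az":0,"grip":0},
    {"x":-0.0055,"y":0.002,"z":-0.11,"ax":0,"ay":0,"az":0,"grip":0},
    {"x":0.05,"y":0.002,"z":-0.18,"ax":0,"ay":0,"az":0,"grip":0},
    {"x":0.13,"y":0.002,"z":-0.22,"ax":0,"ay":0,"az":0,"grip":0},
    {"x":0.2,"y":0.002,"z":-0.25,"ax":0,"ay":0,"az":0,"grip":0},
    {"x":0.24,"y":0.002,"z":-0.25,"ax":0,"ay":0,"az":0,"grip":0},
    {"x":0.24,"y":0.002,"z":-0.25,"ax":0,"ay":0,"az":0,"grip":0}
  ]
}}

```text
time: 13.6
tool_pos: [0.4339, -0.0083, 0.1688]
tcp_rot: [0.165, 2.53, -0.053]
wrist_force: [-1.1, 0.6, -0.5]
width: 0.497
grip_force: 0.0
```

```bash
python3 - <<'E'
from h import *
from workcell import imaging
import cv2
cmd([])
a=imaging.read_camera('top')['img'][130:265,100:330,::-1];b=imaging.read_camera('scene')['img'][130:300,150:400,::-1]
f=lambda x,w,h:cv2.resize(np.clip(x*1.5,0,255).astype(np.uint8),(w,h),interpolation=2)
cv2.imwrite('pics/chk5.png',np.vstack([f(a,511,300),f(b,511,300)]))
c=dict(np.load('top.npz'));p=np.load('deck.npy')
for t in(2.1,2.2):print((proj(c,world(p,[grip(t,88),grip(t,38)]))-[100,130])*2.22)
E
```

```text
t 13.6 panel tcp [-106.   -55.7  176.5] F [-1.3  0.4  0.3] w 0.5
[[357.01956559 189.72521635]
 [360.08371952 164.63107264]]
[[359.37122639 194.4604953 ]
 [362.33530846 169.2364506 ]]
```

View pics/chk5.png

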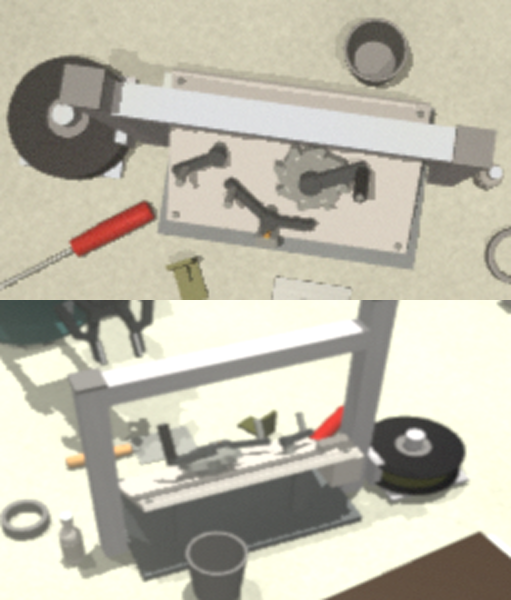

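The crank grip's end is at about (359,195), which matches a drum angle of 2.2. The carrier is down at the bench, the keeper is aside, the pawl is off, the other things are untouched and the gripper is clear.

```bash
python3 -c "
from workcell import bot
print(bot.finish_job())"
```

```text
the job is handed in; nothing more can be done
None
```

I handed the job in after about 14 s: the spool's carrier is fully down on its stop, the keeper is aside, the pawl is off, the crank is released, and the last camera view showed the other things undisturbed.

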